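# Latch the kit case on the door hardware shelf

### The arm

A 6-joint arm with a two-finger parallel gripper is mounted at the origin on the work surface. World frame = base frame: x ahead of the robot, y to its left, z up, the work surface at z = 0. Lengths are in m, angles in rad, forces in N, time in s.
With the tool pointing down it reaches from about 0.25 to 0.775 m from the base axis. Payload 4 kg.
Tool frame: the origin (TCP) lies between the finger pads; the fingertips stand 25 mm ahead of it and the grasp point (between the pads) lies 6 mm ahead of it (robot.tip_reach is the distance from the TCP to the fingertips, in m); z points along the fingers, y is the line along which they close (so a half turn about z gives the same grasp; the last joint's range is limited). The gripper opens to 94 mm and grips with 3 to 60 N. Pads are 16 mm wide; open, the fingers measure 119 mm over their backs; the gripper's body (75 mm by 177 mm) begins 78 mm behind the grasp point.
Start: joints at [-1.206, 0.087, 1.371, -0, 1.684, -0.103], TCP at [0.248, -0.491, 0.231] pointing down, gripper open.
Joint ranges: [-3.1, 3.1], [-0.76, 2.03], [0.27, 2.55], [-1.08, 4.22], [0.17, 2.65], [-2.57, 2.57]. Speed limits (rad/s): [2.79, 2.79, 3.14, 3.14, 3.14, 3.14].

### API

Orientations are given as [roll, pitch, yaw] about the fixed x, y, z axes, in that order (R = Rz(yaw) Ry(pitch) Rx(roll)).
In Python, from bench import sensors, snapshot, camera_info, ticket, robot gives the robot as it stands.
- The arm moves only by the tool arm_command, never from a script. Its argument "plan" is a list of rows, each an object with "grip": the closure, from -1 (fully open) to 1 (shut); "slide": the shift along the tool's x, y, z normalised to -1 to 1, where 1 is 500 mm, a list of three; "spin": the turn about the tool's z normalised to -1 to 1, where 1 is 5 degrees. A call has 1 to 10 rows; each row shifts and turns the commanded pose from where the row before left it, along the tool's axes as they then stand; what a row does not reach is not made up. A row lasts 1/8 s, in which the tool goes at most 62.5 mm and 10.7 degrees, less where a joint would pass 70% of its speed; a pose out of reach is approached as far as the arm can. A call with a number of a shift or a turn outside -1 to 1 is refused whole. A call with a gripper value outside its range is refused whole. The fingers move at their own pace and stop on an object; the grip force is fixed at half the most. Time passes only in rows, so rows that do not move let the fingers close. It gives the time, the measured TCP pose, the force, the opening and the grip force at its end, in the units of the state.
- sensors.get_obs(): the state, without advancing time (a new reading comes with each control period).
- snapshot(name): name is "scene" or "side" or "wrist"; returns the picture (384x512x3 uint8, red, green, blue); there is no depth.
- camera_info(name): a dict with "fx", "fy", "cx", "cy" (pixels), "position" and "rotation" of the camera in the world. Camera axes: x right, y up, looking along -z (the intrinsics and any distortion apply to the point x, -y, -z); pixel columns grow to the right and rows downward; lengths in m; the calibration is good to about 2 mm. A picture is of the moment at which its call begins: read the wrist's pose just before it. camera_info takes no time and is no camera call; for the wrist camera it gives the pose at the moment of the call.
- ticket.close_job(): hands the job in; it is judged then, once.
The state is a dict: "time": time; "joint_positions": joint angles; "qvel": joint speeds; "joint_torque": joint torques, N m; "tool_pos": TCP position; "ee_rot": TCP orientation; "wrist_force": force on the tool from outside, world axes, zero at the start; "wrist_torque": the same for the moment, N m; "width": finger opening in m; "finger_force": force on a finger pad.
Only numpy, scipy, OpenCV 4.12 (cv2) and the standard library are available. Lean on these libraries where they do the work, as an engineer would, in place of code of your own. Each camera call takes 0.05 s, during which the arm holds its last target. There are 200 camera calls.

### The job

The grey lock-fitting kit case standing on the shelf is unlatched and its lid stands a little ajar. Hook the latch's wire loop over the keeper on the lid, then press the lever all the way down flat so that it pulls the lid tight. Leave the other goods on the shelf where they are.

Things in the scene. Friction and masses are not known exactly. Their poses are not given: they have to be found in the camera images.
- display: Fixed walnut board on the counter, origin under it: x -220..+200 mm, 780 wide, 20 thick; x points away from the robot at yaw 0. Over its rear hangs an upper shelf: underside 360 mm above the counter, front edge x = +49, rear +177; posts 24 mm square at x = +185, y = +-375. Black magnetic strip at the back edge holds hinge leaves and a strike plate up to 110 mm tall.
- case: Grey sheet-steel kit case, fixed, standing on its hinge edge like a briefcase: 240 wide (y), 190 mm tall. Origin at its underside (on the board), mid-width, in the parting plane; x points from lid to body half. Body half x 0..+79, lid -49..-1; tops level at z = 190. One draw latch at y = 0 across the parting line, working in the case's x-z plane: lever and loop on the body half, keeper on the lid.
- case_lid (a joint): Lid angle, rad. Hinged along y in the parting plane, 10 mm above the case's underside. 0 shut; grows as its top leans out to -x. A springy seal holds it at its stop 0.027 (5 mm gap at the top); about 45 N at the keeper pull it shut, and it springs open unless latched.
- keeper (a point): Seat of the keeper, a steel hook on the lid, 20 mm wide, 12 high: on the front (-x) face of its 3 mm web, 6 mm above the lid's top; 20 mm to -x of the parting plane, 25 with the lid ajar. A lip at its top sticks out 5 mm to -x, underside 8 to 9 mm above the lid. The loop's bar goes over the lip, down in front of it onto the flat lid (23 mm of it), then is drawn back (+x) under the lip.
- latch_base (a point): Lever pivot (axis along the case's y), fixed on the body half: 14 mm to +x of the parting plane, 10 mm above the case's top. Axes as the case's.
- latch_lever (a joint): Lever angle, rad: 0 flat on the case, pointing to +x; grows as it rises and swings towards -x (pi/2 upright, stop 2.3). Stays where left (friction 0.03 N m). The loop's pin is on the lever, 18 mm from the pivot, in the direction lever angle minus 0.1 rad. Once hooked and pressed it snaps over centre near 0.3 and stays down.
- lever_tip (a point): End of the lever, a steel plate 24 mm wide, 3 thick, 64 mm long from the pivot, last 10 mm bent slightly up. The point is on the face that is uppermost when flat, then 60 mm along and 6.5 above the pivot (the plate before it: 5 above). Pressing it down with the loop hooked takes about 5 N.
- latch_loop (a joint): Angle of the wire loop to the lever, rad: 0 when latched. The loop's rise above level, from its pin towards -x, is this value minus the lever angle. Swings freely and drops by its own weight.
- loop_bar (a point): Middle of the loop's end bar. The loop is a U of 4 mm steel wire, 18 g: two straight sides, 37 mm wide over the outside, and a bar along y at 53.5 mm from the pin. At the start it lies on top of the keeper. It can be pinched across its sides; pulled towards -x, the lever follows.
- mortise_lock: Brass mortise lock body lying flat, 82 x 170 x 22 mm, loose; origin under its middle. A bystander.
- drill_guide: Red plastic drill guide, 70 x 90 x 34 mm, loose; origin under its middle. A bystander.
- hinge_carton: Closed carton, 70 x 110 x 32 mm, loose; origin under its middle. A bystander.

How it is judged:
On the way:
1. the loop's bar is down in front of the keeper, below the lip, with the lever still raised (x of loop_bar in the frame of keeper between -0.025 and 0 m and z of loop_bar in the frame of keeper below 0.003 m and value of joint latch_lever above 0.7 rad), for 0.1 s.
At the end, for the whole second after the job is handed in: The loop's bar sits in the keeper (within 7 mm of its seat, on the front side), the lever is down flat (below 0.1 rad), the lid is pulled tight (below 0.008 rad, about 1.5 mm at the top), and the lock body, drill guide and carton are within 30 mm of where they stood (value of joint latch_lever below 0.1 rad and value of joint case_lid below 0.008 rad and x of loop_bar in the frame of keeper below 0 m and distance between loop_bar and keeper below 0.007 m and distance of each of mortise_lock, drill_guide, hinge_carton from where it was at the start of the episode below 0.03 m); the robot touches nothing.
It fails at once if the lock body, drill guide or carton is pushed 30 mm or more from its place (distance of any of mortise_lock, drill_guide, hinge_carton from where it was at the start of the episode above 0.03 m).
It also fails if it takes over 43 s, if anything falls off the work surface, if the arm or the gripper's body presses on something with over 40 N, if the wrist force passes 120 N, or if a joint passes its speed limit or range.

## Working session

There is one attempt and no reset: what is moved stays moved. The work goes in short steps, Python scripts to look and compute and a tool call to move; the robot and the scene stay as the last step left them, time stands still between calls to the robot, and variables do not carry over. Pictures are saved under pics/ and viewed, at most 12 in all, crops included, and the job is handed in when it is done.

Besides the shell and the picture viewer there is one more tool, called after "Call:" as a command line: name --argument value ..., lists and objects as JSON in quotes. arm_command: Moves the arm, as the interface text tells. Scaled input: -1 to 1 covers 500 mm each way for a shift and 5 degrees each way for a turn. Its arguments: {"type":"object","properties":{"plan":{"type":"array","items":{"type":"object","properties":{"grip":{"type":"number"},"slide":{"type":"array","items":{"type":"number"}},"spin":{"type":"number"}}}}},"required":["plan"]}

```bash
mkdir -p pics; ls; python3 - <<'E'
from bench import sensors, snapshot, camera_info
import cv2,numpy as np
print(sensors.get_obs())
a=[]
for n in("scene","side"):
    print(n,camera_info(n)); im=snapshot(n); cv2.imwrite(f"pics/{n}0.png",im[:,:,::-1])
E
```

```text
pics
{'time': 0.0, 'joint_positions': array([-1.20609797e+00,  8.79458795e-02,  1.37223805e+00,  2.88585693e-05,
        1.68361822e+00, -1.03126454e-01]), 'qvel': array([8.92990985e-04, 3.76985365e-04, 3.85869851e-05, 3.08056130e-04,
       1.62375829e-04, 2.42065633e-04]), 'joint_torque': array([-1.07760259e-04, -3.40184677e+01, -3.02426755e+01,  7.18362350e-02,
        3.30178253e-02, -1.74577840e-04]), 'tool_pos': array([ 0.24783314, -0.49044042,  0.22931735]), 'ee_rot': array([-3.13939785e+00, -2.55983553e-04,  4.67827744e-01]), 'wrist_force': array([0.44162149, 0.53205165, 0.32163842]), 'wrist_torque': array([0.01088952, 0.01424177, 0.01629339]), 'finger_force': 0.0, 'width': 0.09365276975229216}
scene {'fx': 462.64744849047844, 'fy': 462.64744849047844, 'cx': 252.7750606367562, 'cy': 193.8562181481088, 'position': array([ 0.83647016, -0.07965868,  1.13518058]), 'rotation': array([ 0.33853417, -0.00524744,  1.24870679])}
side {'fx': 393.04601023736234, 'fy': 393.04601023736234, 'cx': 255.9290015068012, 'cy': 190.63833080875753, 'position': array([0.29085491, 0.66781361, 0.5594368 ]), 'rotation': array([ 1.01922854,  0.00749058, -2.80916338])}
```

View pics/scene0.png

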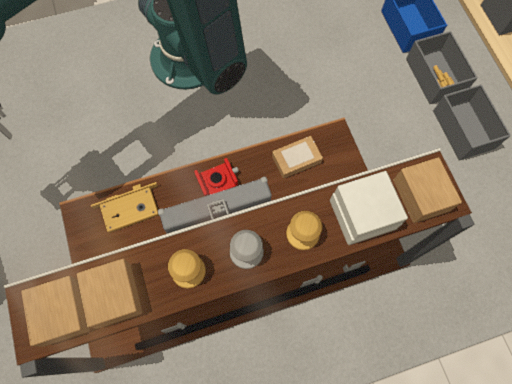

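View pics/side0.png

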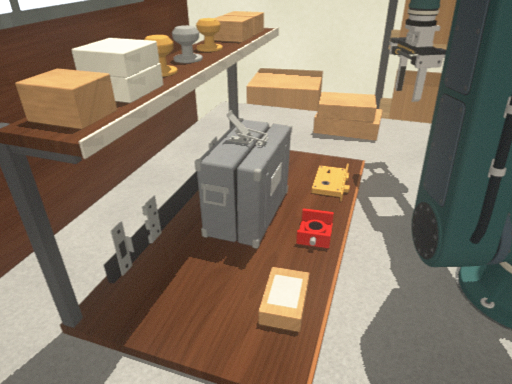

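The scene view shows the case top at about (215,207), with the keeper and latch at (219,209), partly under the upper shelf. The side view shows the case with its latch at (247,133). I'll zoom in on both.

```bash
cat > h.py <<'E'
import numpy as np,cv2
from scipy.spatial.transform import Rotation as Ro
from bench import sensors, snapshot, camera_info
def ray(ci,u,v):
    R=Ro.from_euler('xyz',ci['rotation']).as_matrix()
    d=R@np.array([(u-ci['cx'])/ci['fx'],-(v-ci['cy'])/ci['fy'],-1.]); return np.array(ci['position']),d/np.linalg.norm(d)
def onz(ci,u,v,z):
    p,d=ray(ci,u,v); return p+d*(z-p[2])/d[2]
def tri(c1,a,c2,b):
    p,d=ray(c1,*a);q,e=ray(c2,*b)
    s,t=np.linalg.lstsq(np.c_[d,-e],q-p,rcond=None)[0]
    return (p+s*d+q+t*e)/2, np.linalg.norm(p+s*d-q-t*e)
def proj(ci,P):
    R=Ro.from_euler('xyz',ci['rotation']).as_matrix(); c=R.T@(np.array(P)-ci['position'])
    return np.array([ci['cx']-ci['fx']*c[0]/c[2], ci['cy']+ci['fy']*c[1]/c[2]])
E
python3 - <<'E'
from h import *
a=cv2.imread('pics/scene0.png')[170:240,150:290]; b=cv2.imread('pics/side0.png')[105:245,190:310]
A=cv2.resize(a,None,fx=5,fy=5,interpolation=cv2.INTER_CUBIC)
cv2.imwrite('pics/z1.png',A); cv2.imwrite('pics/z2.png',cv2.resize(b[:75],None,fx=6,fy=6,interpolation=cv2.INTER_CUBIC))
c=camera_info('scene')
for uv in [(61,204),(346,122),(369,163)]: print('board',onz(c,*uv,.02))
for uv in [(159,208),(265,180),(163,229),(270,204)]: print('casetop',onz(c,*uv,.21))
E
```

```text
board [ 0.33892945 -0.41898527  0.02      ]
board [0.34971419 0.35494616 0.02      ]
board [0.48042985 0.36643389 0.02      ]
casetop [ 0.49695872 -0.16837378  0.21      ]
casetop [0.50739354 0.06289455 0.21      ]
casetop [ 0.54361495 -0.17203415  0.21      ]
casetop [0.56188514 0.05530317 0.21      ]
```

View pics/z1.png

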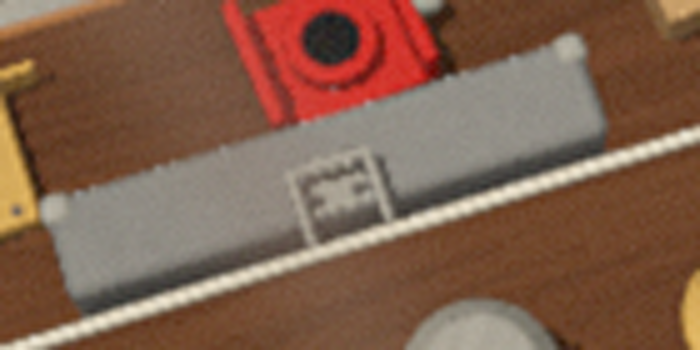

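View pics/z2.png

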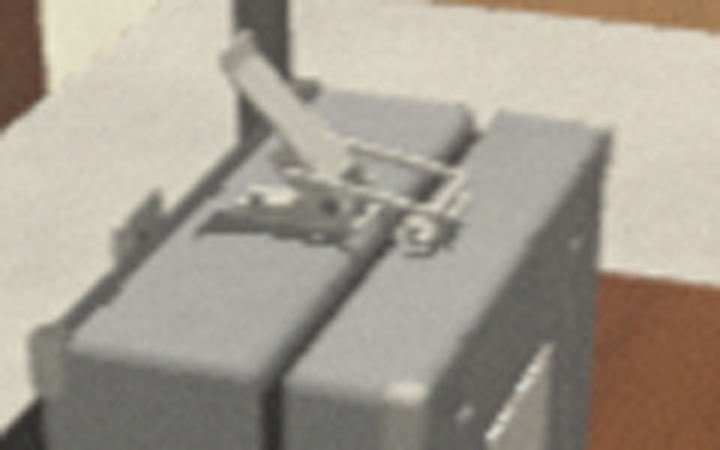

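Crops: in the scene crop the loop's bar is at full-frame (217,201.6) and the keeper at (218,209). In the side crop the lever tip is at (229.7,112.5) and the bar at about (265.8,137). The red guide stands right in front of the case. Next I triangulate these and measure the clearance to the shelf.

```bash
python3 - <<'E'
from h import *
c=camera_info('scene');s=camera_info('side')
print('bar',tri(c,(217,201.6),s,(265.8,137)), tri(c,(217.5,202),s,(265.5,138)))
# plane guesses
print('bar z.228',onz(c,217,201.6,.228),onz(s,265.8,137,.228))
# side: shelf/lid corners: crop z2: body left near corner(70,350), body/near-right(275,380); lid near (290,380),(425,385); far: (470,110),(500,115),(610,130)
f=lambda x,y:(190+x/6,105+y/6)
for n,p in dict(bodyrear_near=(60,350),body_front_near=(265,378),lid_back_near=(288,380),lid_front_near=(428,392),body_front_far=(470,112),lid_back_far=(500,116),lid_front_far=(610,132)).items(): print(n,onz(s,*f(*p),.21).round(4))
print('tip at y',[ (lambda P,D:(P+D*((y-P[1])/D[1])).round(4))(*ray(s,229.7,112.5)) for y in(-.045,-.055,-.065)])
# shelf front edge
for uv in [(440,152),(222,214),(10,285)]: 
  for z in(.36,.385): print('shelf',uv,z,onz(c,*uv,z).round(4))
E
```

```text
bar (array([ 0.52333506, -0.05080983,  0.22461   ]), np.float64(0.006893325221953)) (array([ 0.52377716, -0.05003485,  0.22260649]), np.float64(0.0069846522945687045))
bar z.228 [ 0.52781273 -0.04954984  0.228     ] [ 0.51867932 -0.04699947  0.228     ]
bodyrear_near [0.613  0.0711 0.21  ]
body_front_near [0.5438 0.0681 0.21  ]
lid_back_near [0.5365 0.0671 0.21  ]
lid_front_near [0.4926 0.0608 0.21  ]
body_front_far [ 0.5489 -0.1606  0.21  ]
lid_back_far [ 0.5365 -0.1603  0.21  ]
lid_front_far [ 0.4918 -0.1579  0.21  ]
tip at y [array([ 0.5963, -0.045 ,  0.2728]), array([ 0.6006, -0.055 ,  0.2688]), array([ 0.6049, -0.065 ,  0.2648])]
shelf (440, 152) 0.36 [0.6098 0.3633 0.36  ]
shelf (440, 152) 0.385 [0.6171 0.349  0.385 ]
shelf (222, 214) 0.36 [ 0.5973 -0.0523  0.36  ]
shelf (222, 214) 0.385 [ 0.6051 -0.0532  0.385 ]
shelf (10, 285) 0.36 [ 0.6041 -0.4218  0.36  ]
shelf (10, 285) 0.385 [ 0.6116 -0.4108  0.385 ]
```

The pieces fit: pivot at about (0.562, -0.05, 0.220), lever near 0.85 rad, and the bar on the keeper's top. The shelf edge is at x≈0.605. I start by raising the arm and squaring it to the case.

Call:
arm_command --plan '[{"grip":-1,"slide":[0,0,-0.06],"spin":1},{"grip":-1,"slide":[0,0,-0.06],"spin":1},{"grip":-1,"slide":[0,0,-0.06],"spin":1},{"grip":-1,"slide":[0,0,-0.06],"spin":1},{"grip":-1,"slide":[0,0,-0.06],"spin":1},{"grip":-1,"slide":[0,0,0],"spin":0.36}]'

```text
time: 0.85
tool_pos: [0.2482, -0.4915, 0.3828]
ee_rot: [3.137, -0.002, -0.001]
wrist_force: [-0.2, -0.5, 0.6]
width: 0.094
finger_force: 0.0
```

Call:
arm_command --plan '[{"grip":-1,"slide":[0.047,-0.088,0]},{"grip":-1,"slide":[0.047,-0.088,0]},{"grip":-1,"slide":[0.047,-0.088,0]},{"grip":-1,"slide":[0.047,-0.088,0]},{"grip":-1,"slide":[0.047,-0.088,0]},{"grip":-1,"slide":[0.047,-0.088,0]},{"grip":-1,"slide":[0.047,-0.088,0]},{"grip":-1,"slide":[0.047,-0.088,0]},{"grip":-1,"slide":[0.047,-0.088,0]},{"grip":-1,"slide":[0.047,-0.088,0]}]'

```text
invalid input at $.plan[0]: expected keys grip, slide, spin
```

```bash
python3 - <<'E'
from h import *
o=sensors.get_obs();print(o['tool_pos'],o['ee_rot'])
c=camera_info('wrist');print(c)
im=snapshot('wrist');cv2.imwrite('pics/w1.png',im[:,:,::-1])
print(proj(c,[.5235,-.05,.2246]))
E
```

```text
[ 0.24823032 -0.49146387  0.3827771 ] [ 3.13706872e+00 -1.74198098e-03 -5.90097118e-04]
{'fx': 332.97830704763794, 'fy': 332.97830704763794, 'cx': 251.16504124963606, 'cy': 189.97537369695524, 'position': array([ 0.32609729, -0.4900648 ,  0.53599714]), 'rotation': array([-0.26897622, -0.00550139, -1.57062616])}
[-348.26015351 -179.77824847]
```

View pics/w1.png

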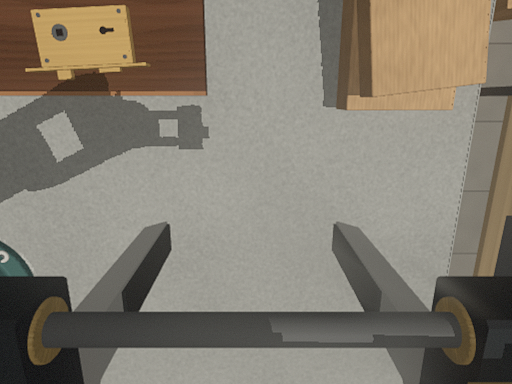

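The wrist view shows only the lock at (85,40) and the fingers: that move was refused because "spin" was missing. The camera sits 78 mm to +x and would meet the shelf low down, so I'll half-turn the tool later.

Call:
arm_command --plan '[{"grip":-1,"slide":[0.043,-0.088,0],"spin":0},{"grip":-1,"slide":[0.043,-0.088,0],"spin":0},{"grip":-1,"slide":[0.043,-0.088,0],"spin":0},{"grip":-1,"slide":[0.043,-0.088,0],"spin":0},{"grip":-1,"slide":[0.043,-0.088,0],"spin":0},{"grip":-1,"slide":[0.043,-0.088,0],"spin":0},{"grip":-1,"slide":[0.043,-0.088,0],"spin":0},{"grip":-1,"slide":[0.043,-0.088,0],"spin":0},{"grip":-1,"slide":[0.043,-0.088,0],"spin":0},{"grip":-1,"slide":[0.043,-0.088,0],"spin":0}]'

```text
time: 2.15
tool_pos: [0.463, -0.0492, 0.3779]
ee_rot: [-3.141, 0.004, 0.001]
wrist_force: [0.7, -1.1, 0.2]
width: 0.0939
finger_force: 0.0
```

```bash
python3 - <<'E'
from h import *
o=sensors.get_obs();print(o['time'],o['joint_positions'].round(3),o['tool_pos'],o['ee_rot'])
c=camera_info('wrist');print(c)
im=snapshot('wrist');cv2.imwrite('pics/w2.png',im[:,:,::-1])
u,v=proj(c,[.54,-.05,.2246]).astype(int);print(u,v)
u0,v0=max(0,u-130),max(0,v-90); print(u0,v0)
cv2.imwrite('pics/w2z.png',cv2.resize(im[v0:v0+180,u0:u0+260,::-1],None,fx=3,fy=3,interpolation=cv2.INTER_CUBIC))
E
```

```text
2.15 [-0.228 -0.08   1.248 -0.     1.978  1.342] [ 0.46297088 -0.04923532  0.3778855 ] [-3.14092114e+00  3.78379552e-03  1.05885267e-03]
{'fx': 332.97830704763794, 'fy': 332.97830704763794, 'cx': 251.16504124963606, 'cy': 189.97537369695524, 'position': array([ 0.5416888 , -0.04852199,  0.53068062]), 'rotation': array([-2.74451968e-01, -2.86565994e-04, -1.56897342e+00])}
252 98
122 8
```

View pics/w2z.png

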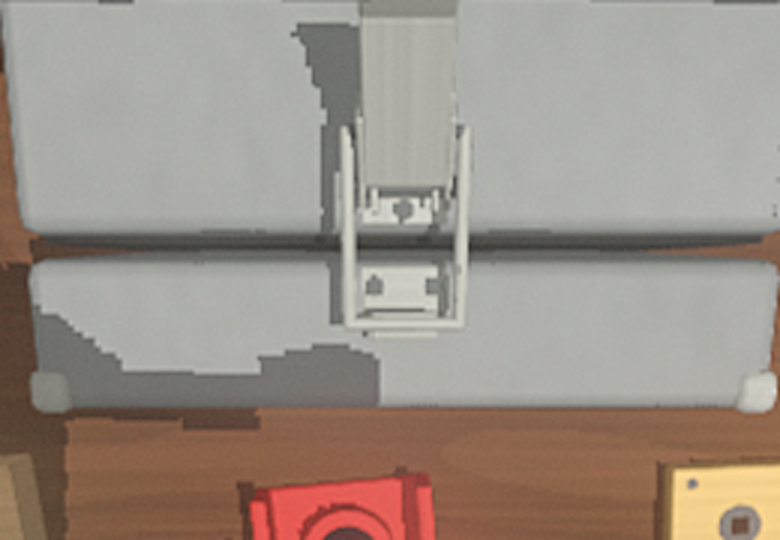

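The wrist crop shows the loop lying across the keeper, with its bar at (256.7,115.7) and its sides at u≈238 and 277. The case edges are level in the image, so the case yaw is about 0. Body edge v≈85.7, lid front v≈144.

```bash
python3 - <<'E'
from h import *
c=camera_info('wrist')
f=lambda x,y:(122+x/3,8+y/3)
for n,p,z in [('bar',(404,323),.224),('barL',(344,325),.224),('barR',(466,325),.224),('bodyL',(30,233),.208),('bodyR',(770,233),.208),('lidfL',(60,408),.205),('lidfR',(740,408),.205),('liplip',(404,334),.221),('levtop',(408,16),.268),('levbotL',(360,186),.23)]:
    print(n,onz(c,*f(*p),z).round(4))
E
```

```text
bar [ 0.5267 -0.0476  0.224 ]
barL [ 0.5259 -0.0297  0.224 ]
barR [ 0.5262 -0.0662  0.224 ]
bodyL [0.5518 0.0679 0.208 ]
bodyR [ 0.5539 -0.16    0.208 ]
lidfL [0.4975 0.0639 0.205 ]
lidfR [ 0.4996 -0.1574  0.205 ]
liplip [ 0.5232 -0.0477  0.221 ]
levtop [ 0.6002 -0.0471  0.268 ]
levbotL [ 0.5648 -0.0346  0.23  ]
```

Call:
arm_command --plan '[{"grip":-1,"slide":[0,0,0],"spin":-1},{"grip":-1,"slide":[0,0,0],"spin":-1},{"grip":-1,"slide":[0,0,0],"spin":-1},{"grip":-1,"slide":[0,0,0],"spin":-1},{"grip":-1,"slide":[0,0,0],"spin":-1},{"grip":-1,"slide":[0,0,0],"spin":-1},{"grip":-1,"slide":[0,0,0],"spin":-1},{"grip":-1,"slide":[0,0,0],"spin":-1},{"grip":-1,"slide":[0,0,0],"spin":-1},{"grip":-1,"slide":[0,0,0],"spin":-1}]'

```text
time: 3.45
tool_pos: [0.4624, -0.051, 0.378]
ee_rot: [-3.138, 0.002, 0.876]
wrist_force: [0.1, 2.0, -0.2]
width: 0.0942
finger_force: 0.0
```

Call:
arm_command --plan '[{"grip":-1,"slide":[0,0,0],"spin":-1},{"grip":-1,"slide":[0,0,0],"spin":-1},{"grip":-1,"slide":[0,0,0],"spin":-1},{"grip":-1,"slide":[0,0,0],"spin":-1},{"grip":-1,"slide":[0,0,0],"spin":-1},{"grip":-1,"slide":[0,0,0],"spin":-1},{"grip":-1,"slide":[0,0,0],"spin":-1},{"grip":-1,"slide":[0,0,0],"spin":-1},{"grip":-1,"slide":[0,0,0],"spin":-1},{"grip":-1,"slide":[0,0,0],"spin":-1}]'

```text
time: 4.7
tool_pos: [0.4625, -0.051, 0.3779]
ee_rot: [-3.138, -0.002, 1.749]
wrist_force: [-0.2, -0.3, -0.4]
width: 0.094
finger_force: 0.0
```

Call:
arm_command --plan '[{"grip":-1,"slide":[0,0,0],"spin":-1},{"grip":-1,"slide":[0,0,0],"spin":-1},{"grip":-1,"slide":[0,0,0],"spin":-1},{"grip":-1,"slide":[0,0,0],"spin":-1},{"grip":-1,"slide":[0,0,0],"spin":-1},{"grip":-1,"slide":[0,0,0],"spin":-1},{"grip":-1,"slide":[0,0,0],"spin":-1},{"grip":-1,"slide":[0,0,0],"spin":-1},{"grip":-1,"slide":[0,0,0],"spin":-1},{"grip":-1,"slide":[0,0,0],"spin":-1}]'

```text
time: 5.95
tool_pos: [0.4625, -0.051, 0.378]
ee_rot: [-3.14, -0.004, 2.622]
wrist_force: [0.3, -0.6, 0.3]
width: 0.094
finger_force: 0.0
```

Call:
arm_command --plan '[{"grip":-1,"slide":[0,0,0],"spin":-1},{"grip":-1,"slide":[0,0,0],"spin":-1},{"grip":-1,"slide":[0,0,0],"spin":-1},{"grip":-1,"slide":[0,0,0],"spin":-1},{"grip":-1,"slide":[0,0,0],"spin":-1},{"grip":-1,"slide":[0,0,0],"spin":-1},{"grip":-1,"slide":[0,0,0],"spin":0}]'

```text
time: 6.82
tool_pos: [0.4625, -0.051, 0.3784]
ee_rot: [3.141, -0.003, 3.141]
wrist_force: [0.7, 0.5, 0.7]
width: 0.094
finger_force: 0.0
```

Call:
arm_command --plan '[{"grip":-1,"slide":[-0.051,0.002,0.02],"spin":0},{"grip":-1,"slide":[-0.051,0.002,0.046],"spin":0},{"grip":-1,"slide":[-0.051,0.002,0.05],"spin":0},{"grip":-1,"slide":[0,0,0.05],"spin":0},{"grip":-1,"slide":[0,0,0.05],"spin":0},{"grip":-1,"slide":[0,0,0.03],"spin":0},{"grip":-1,"slide":[0,0,0],"spin":0}]'

```text
time: 7.7
tool_pos: [0.5387, -0.0478, 0.2556]
ee_rot: [3.141, -0.003, 3.141]
wrist_force: [-0.2, 0.1, 0.4]
width: 0.094
finger_force: 0.0
```

Call:
arm_command --plan '[{"grip":-1,"slide":[0,0,0.021],"spin":0},{"grip":1,"slide":[0,0,0],"spin":0},{"grip":1,"slide":[0,0,0],"spin":0},{"grip":1,"slide":[0,0,0],"spin":0},{"grip":1,"slide":[0,0,0],"spin":0},{"grip":1,"slide":[0,0,0],"spin":0}]'

```text
time: 8.45
tool_pos: [0.5395, -0.048, 0.2471]
ee_rot: [-3.141, 0.0, -3.142]
wrist_force: [-1.2, -4.7, 0.6]
width: 0.0474
finger_force: 2.5
```

Call:
arm_command --plan '[{"grip":1,"slide":[0,0,0],"spin":0},{"grip":1,"slide":[0,0,0],"spin":0},{"grip":1,"slide":[0,0,0],"spin":0}]'

```text
time: 8.82
tool_pos: [0.5394, -0.0528, 0.2472]
ee_rot: [-3.132, -0.0, 3.137]
wrist_force: [-0.7, -10.4, -0.8]
width: 0.0357
finger_force: 30.0
```

```bash
python3 - <<'E'
import numpy as np
from scipy.optimize import brentq
def st(bx,bz,d=40.5):
    g=lambda t:np.hypot(18*np.cos(t-.1)-bx,18*np.sin(t-.1)-bz)-53.5
    t=brentq(g,.3,2.6); p=18*np.array([np.cos(t-.1),np.sin(t-.1)])
    return t,p+(np.array([bx,bz])-p)*d/53.5
t0,p0=st(-39.7,4)
for b in [(-39.7,4),(-42,8),(-46,9),(-51,9),(-52,4),(-52,0),(-52,-5),(-52,-8)]:
    t,p=st(*b); print(b,round(t,2),(p-p0).round(1))
E
```

```text
(-39.7, 4) 0.85 [0. 0.]
(-42, 8) 1.0 [-2.2  3.5]
(-46, 9) 1.27 [-6.3  4.8]
(-51, 9) 1.57 [-11.3   5.2]
(-52, 4) 1.69 [-12.6   1.4]
(-52, 0) 1.76 [-12.9  -1.7]
(-52, -5) 1.87 [-13.4  -5.5]
(-52, -8) 1.95 [-13.7  -7.9]
```

Call:
arm_command --plan '[{"grip":1,"slide":[0,-0.01,-0.004],"spin":0},{"grip":1,"slide":[0.0044,0,-0.005],"spin":0},{"grip":1,"slide":[0.008,0,-0.003],"spin":0},{"grip":1,"slide":[0.012,0,-0.001],"spin":0},{"grip":1,"slide":[0,0,0],"spin":0},{"grip":1,"slide":[0,0,0],"spin":0}]'

```text
time: 9.57
tool_pos: [0.5268, -0.0533, 0.2537]
ee_rot: [-3.14, -0.001, 3.141]
wrist_force: [-0.3, -4.0, -1.3]
width: 0.0359
finger_force: 30.0
```

Call:
arm_command --plan '[{"grip":1,"slide":[0.003,0,0.008],"spin":0},{"grip":1,"slide":[0.001,0,0.008],"spin":0},{"grip":1,"slide":[0,0,0.008],"spin":0},{"grip":1,"slide":[0,0,0.005],"spin":0},{"grip":1,"slide":[0,0,0],"spin":0}]'

```text
time: 10.2
tool_pos: [0.5263, -0.0534, 0.2404]
ee_rot: [-3.14, 0.004, 3.141]
wrist_force: [1.4, -3.7, 3.6]
width: 0.0354
finger_force: 30.0
```

```bash
python3 - <<'E'
from h import *
w=snapshot('side')[95:185,190:310,::-1]; im=snapshot('wrist')[:,:,::-1]; ci=camera_info('wrist')
print(proj(ci,[.52,-.05,.22]))
a=cv2.resize(w,(560,420),interpolation=cv2.INTER_CUBIC); 
cv2.imwrite('pics/s3.png',a); cv2.imwrite('pics/w3.png',im)
E
```

```text
[256.12461819 230.00943999]
```

View pics/s3.png

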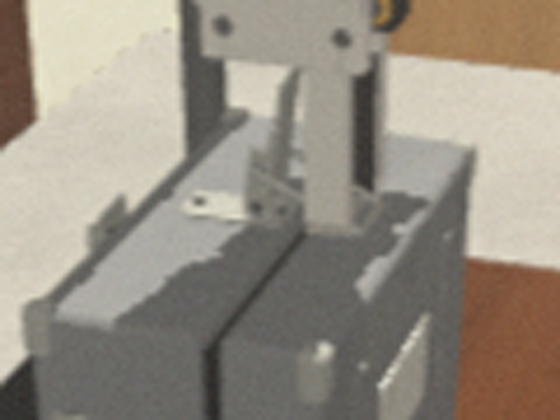

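The side crop shows the lever close to upright, with the loop pinched and its bar at about (375,205), ahead of the finger. The wrist picture should show whether the bar is in front of the lip.

```bash
python3 - <<'E'
import cv2
im=cv2.imread('pics/w3.png')[130:330,150:360]
cv2.imwrite('pics/w3z.png',cv2.resize(im,None,fx=2.9,fy=2.9,interpolation=cv2.INTER_CUBIC))
E
```

```text
(no output)
```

View pics/w3z.png

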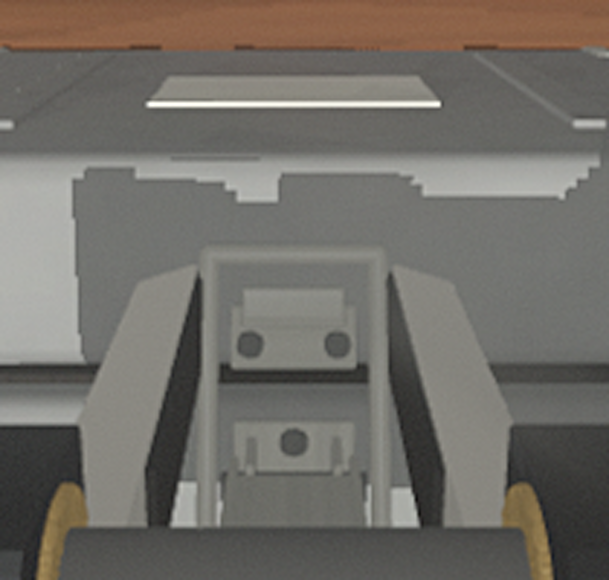

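The bar (v≈255 in the crop) is clearly in front of the keeper lip (v≈290). I'll release so it drops, then rise clear.

Call:
arm_command --plan '[{"grip":-1,"slide":[0,0,0],"spin":0},{"grip":-1,"slide":[0,0,0],"spin":0},{"grip":-1,"slide":[0,0,0],"spin":0},{"grip":-1,"slide":[0,0,0],"spin":0},{"grip":-1,"slide":[0,0,-0.04],"spin":0},{"grip":-1,"slide":[0.02,0,-0.06],"spin":0},{"grip":-1,"slide":[0.02,0,-0.06],"spin":0},{"grip":1,"slide":[0,0,0],"spin":0}]'

```text
time: 11.3
tool_pos: [0.5059, -0.0529, 0.322]
ee_rot: [-3.141, 0.006, -3.141]
wrist_force: [0.4, -1.1, 0.5]
width: 0.0872
finger_force: 0.0
```

```bash
python3 - <<'E'
from h import *
print(sensors.get_obs()['tool_pos'])
w=snapshot('side')[95:185,190:310,::-1]; im=snapshot('wrist')[:,:,::-1]; ci=camera_info('wrist')
u,v=proj(ci,[.53,-.05,.22]).astype(int);print(u,v)
a=cv2.resize(w,(400,300),interpolation=cv2.INTER_CUBIC)
b=cv2.resize(im[v-75:v+75,u-100:u+100],(400,300),interpolation=cv2.INTER_CUBIC)
cv2.imwrite('pics/m4.png',np.hstack([a,b])); cv2.imwrite('pics/w4.png',im)
E
```

```text
[ 0.50593806 -0.05290674  0.32197616]
253 228
```

View pics/m4.png

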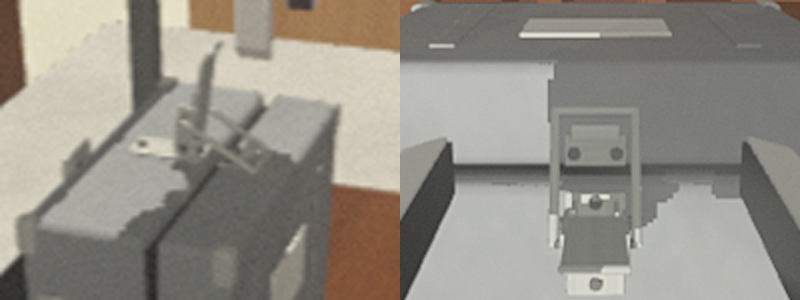

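```bash
python3 - <<'E'
from h import *
c=camera_info('wrist')
print('bar',onz(c,250.5,208,.212),onz(c,250.5,208,.224),'lip front top',onz(c,250.5,215.5,.222))
s=camera_info('side')
# side bar mid in crop ~ (258,158) scale 400/120
print(tri(c,(250.5,208),s,(190+258*.3,95+158*.3)))
print('tip side', tri(c,(250.5,228-75+150*.9),s,(190+217*.3,95+45*.3)))
E
```

```text
bar [ 0.51504977 -0.05271059  0.212     ] [ 0.51103006 -0.05268162  0.224     ] lip front top [ 0.51796466 -0.05268361  0.222     ]
(array([ 0.51575441, -0.0525472 ,  0.21338494]), np.float64(0.002239327075105956))
tip side (array([ 0.54368836, -0.05253149,  0.28475655]), np.float64(0.0004338950096194125))
```

The bar is at (0.516, -0.053, 0.213), down in front of the lip, and the lever is near 1.85 rad. Before pressing, I measure the shelf edge more closely, because it limits how far +x I can go.

```bash
python3 - <<'E'
from h import *
c=camera_info('scene'); im=cv2.imread('pics/scene0.png').astype(int)
for u in(180,222,235): print(u,[(v,*im[v,u]) for v in range(203,224)] if u==222 else '')
E
python3 - <<'E'
import sys; sys.path.insert(0,'.')
from h import *
c=camera_info('scene'); im=cv2.imread('pics/scene0.png').astype(int)
E=[];
for u in range(30,430,8):
    w=[v for v in range(120,330) if im[v,u].min()>140 and im[v,u].max()-im[v,u].min()<60]
    if w: E.append((u,w[0],w[-1]))
print(E[::6])
E
```

```text
180 
222 [(203, np.int64(83), np.int64(90), np.int64(96)), (204, np.int64(107), np.int64(119), np.int64(124)), (205, np.int64(145), np.int64(160), np.int64(167)), (206, np.int64(123), np.int64(135), np.int64(141)), (207, np.int64(89), np.int64(100), np.int64(106)), (208, np.int64(114), np.int64(124), np.int64(131)), (209, np.int64(142), np.int64(155), np.int64(162)), (210, np.int64(127), np.int64(138), np.int64(144)), (211, np.int64(102), np.int64(108), np.int64(115)), (212, np.int64(79), np.int64(88), np.int64(95)), (213, np.int64(77), np.int64(83), np.int64(92)), (214, np.int64(70), np.int64(77), np.int64(87)), (215, np.int64(76), np.int64(83), np.int64(94)), (216, np.int64(148), np.int64(166), np.int64(175)), (217, np.int64(182), np.int64(204), np.int64(215)), (218, np.int64(170), np.int64(191), np.int64(199)), (219, np.int64(117), np.int64(137), np.int64(153)), (220, np.int64(66), np.int64(86), np.int64(119)), (221, np.int64(64), np.int64(85), np.int64(123)), (222, np.int64(57), np.int64(82), np.int64(121)), (223, np.int64(56), np.int64(80), np.int64(115))]
235 
[(30, 120, 279), (78, 120, 264), (126, 120, 249), (174, 153, 233), (222, 120, 218), (270, 120, 329), (318, 120, 329), (366, 120, 329), (414, 120, 329)]
```

Call:
arm_command --plan '[{"grip":1,"slide":[0,0,0.035],"spin":0},{"grip":1,"slide":[0,0,0.03],"spin":0},{"grip":1,"slide":[-0.02,0,0],"spin":0},{"grip":1,"slide":[-0.02,0,0],"spin":0},{"grip":1,"slide":[-0.02,0,0],"spin":0},{"grip":1,"slide":[-0.02,0,0],"spin":0},{"grip":1,"slide":[0,0,0],"spin":0}]'

```text
time: 12.28
tool_pos: [0.5467, -0.0535, 0.2879]
ee_rot: [-3.14, 0.003, 3.141]
wrist_force: [-0.9, -1.4, 3.8]
width: 0.0211
finger_force: 30.0
```

The fingers were still closing when they reached the lever and pinched its sides (width 21 mm). I'll release, back off and close fully first.

Call:
arm_command --plan '[{"grip":-0.2,"slide":[0,0,0],"spin":0},{"grip":-0.2,"slide":[0,0,0],"spin":0},{"grip":-0.2,"slide":[0,0,0],"spin":0},{"grip":-0.2,"slide":[0.05,0,0],"spin":0},{"grip":1,"slide":[0.04,0,0],"spin":0},{"grip":1,"slide":[0,0,0],"spin":0},{"grip":1,"slide":[0,0,0],"spin":0},{"grip":1,"slide":[0,0,0],"spin":0},{"grip":1,"slide":[0,0,0],"spin":0},{"grip":1,"slide":[0,0,0],"spin":0}]'

```text
time: 13.52
tool_pos: [0.5005, -0.0529, 0.2863]
ee_rot: [3.142, -0.0, -3.141]
wrist_force: [-1.2, 0.4, 0.8]
width: 0.0017
finger_force: 0.0
```

```bash
python3 - <<'E'
from h import *
o=sensors.get_obs();print(o['time'],o['tool_pos'],o['width'],o['finger_force'])
w=snapshot('side')[95:185,190:310,::-1]; im=snapshot('wrist')[:,:,::-1]; ci=camera_info('wrist')
u,v=proj(ci,[.53,-.05,.22]).astype(int);print(u,v)
a=cv2.resize(w,(400,300),interpolation=cv2.INTER_CUBIC)
b=cv2.resize(im[v-75:v+75,u-100:u+100],(400,300),interpolation=cv2.INTER_CUBIC)
cv2.imwrite('pics/m5.png',np.hstack([a,b]))
E
```

```text
13.525 [ 0.50051923 -0.05290177  0.286268  ] 0.0017110780281457837 0.0
254 251
```

View pics/m5.png

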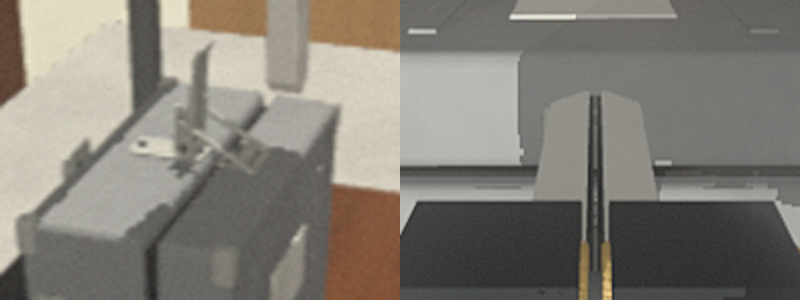

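Left: the loop is still hooked over the keeper's front and the lever is near upright. Right: the fingers are fully closed. Now I push the lever toward +x.

Call:
arm_command --plan '[{"grip":1,"slide":[-0.03,0,0],"spin":0},{"grip":1,"slide":[-0.03,0,0],"spin":0},{"grip":1,"slide":[-0.02,0,0],"spin":0},{"grip":1,"slide":[-0.015,0,0],"spin":0},{"grip":1,"slide":[-0.01,0,0],"spin":0},{"grip":1,"slide":[-0.01,0,0],"spin":0},{"grip":1,"slide":[0,0,0],"spin":0}]'

```text
time: 14.5
tool_pos: [0.558, -0.0529, 0.2864]
ee_rot: [-3.142, 0.0, -3.141]
wrist_force: [0.6, -0.2, 0.2]
width: 0.0007
finger_force: 0.0
```

Call:
arm_command --plan '[{"grip":1,"slide":[-0.01,0,0],"spin":0},{"grip":1,"slide":[-0.008,0,0],"spin":0},{"grip":1,"slide":[0,0,0],"spin":0}]'

```text
time: 14.88
tool_pos: [0.5661, -0.0529, 0.2858]
ee_rot: [3.141, -0.003, 3.142]
wrist_force: [-4.4, -0.7, -0.9]
width: 0.0005
finger_force: 1.7
```

Call:
arm_command --plan '[{"grip":1,"slide":[0,0,0.01],"spin":0},{"grip":1,"slide":[0,0,0.01],"spin":0},{"grip":1,"slide":[0,0,0.01],"spin":0},{"grip":1,"slide":[0,0,0],"spin":0}]'

```text
time: 15.38
tool_pos: [0.5674, -0.0531, 0.2742]
ee_rot: [-3.14, 0.005, 3.142]
wrist_force: [-4.2, -0.4, 6.1]
width: 0.0002
finger_force: 3.2
```

Call:
arm_command --plan '[{"grip":1,"slide":[0,0,0.01],"spin":0},{"grip":1,"slide":[0,0,0.01],"spin":0},{"grip":1,"slide":[0,0,0],"spin":0}]'

```text
time: 15.75
tool_pos: [0.5684, -0.0531, 0.266]
ee_rot: [-3.14, 0.009, -3.141]
wrist_force: [-2.8, -0.5, 9.5]
width: 0.0009
finger_force: 4.5
```

Call:
arm_command --plan '[{"grip":1,"slide":[0,0,0.01],"spin":0},{"grip":1,"slide":[0,0,0.006],"spin":0},{"grip":1,"slide":[0,0,0],"spin":0}]'

```text
time: 16.12
tool_pos: [0.5701, -0.0532, 0.2582]
ee_rot: [-3.14, 0.014, -3.141]
wrist_force: [2.0, 0.9, 7.9]
width: 0.0002
finger_force: 3.5
```

Call:
arm_command --plan '[{"grip":1,"slide":[0,0,0.01],"spin":0},{"grip":1,"slide":[0,0,0.008],"spin":0},{"grip":1,"slide":[0,0,0],"spin":0}]'

```text
time: 16.5
tool_pos: [0.5691, -0.0531, 0.25]
ee_rot: [-3.14, 0.012, -3.141]
wrist_force: [-2.5, 0.6, 14.1]
width: 0.0005
finger_force: 7.1
```

Force has risen to 14 N at tip height 0.225, the expected flat height. I press a bit further to be sure.

Call:
arm_command --plan '[{"grip":1,"slide":[0,0,0.008],"spin":0},{"grip":1,"slide":[0,0,0.006],"spin":0},{"grip":1,"slide":[0,0,0],"spin":0}]'

```text
time: 16.88
tool_pos: [0.5691, -0.0531, 0.2497]
ee_rot: [-3.138, 0.018, -3.141]
wrist_force: [-8.7, 1.2, 32.0]
width: 0.0003
finger_force: 16.0
```

It's on a hard stop, so the lever is down. I back off and check.

Call:
arm_command --plan '[{"grip":1,"slide":[0,0,-0.03],"spin":0},{"grip":1,"slide":[0.04,0,-0.06],"spin":0},{"grip":1,"slide":[0.1,0,-0.06],"spin":0},{"grip":1,"slide":[0.1,0,-0.04],"spin":0},{"grip":1,"slide":[0,0,0],"spin":0}]'

```text
time: 17.5
tool_pos: [0.446, -0.053, 0.3355]
ee_rot: [-3.14, 0.007, 3.141]
wrist_force: [-0.1, -0.8, -0.0]
width: 0.0005
finger_force: 0.0
```

```bash
python3 - <<'E'
from h import *
o=sensors.get_obs();print(o['time'],o['tool_pos'],o['wrist_force'])
w=snapshot('side')[95:185,190:310,::-1]; im=snapshot('scene')[170:245,165:265,::-1]
a=cv2.resize(w,(400,300),interpolation=cv2.INTER_CUBIC)
b=cv2.resize(im,(400,300),interpolation=cv2.INTER_CUBIC)
cv2.imwrite('pics/m6.png',np.hstack([a,b]))
E
```

```text
17.5 [ 0.44603169 -0.05296767  0.33549745] [-0.14733243 -0.76858309 -0.00298865]
```

View pics/m6.png

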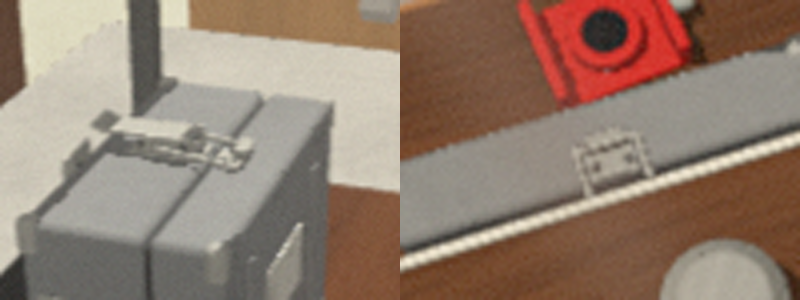

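The lever lies flat, the loop sits in the keeper, the lid gap has closed and the red guide hasn't moved. Handing in.

```bash
python3 -c "
from bench import ticket
print(ticket.close_job())"
```

```text
the job is handed in; nothing more can be done
None
```

The case is latched: the last pictures show the loop in the keeper, the lever flat and the lid gap closed, and the arm kept clear of the lock body, drill guide and carton; I handed it in at about 17.5 s of the 43 s, and no verdict was returned.

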